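# Click the photometer's filter selector round to the green marker and start the reading

## Task

With a fingertip against the side of its pointer wing, push the photometer's filter selector clockwise through its clicks until the pointer rests in the detent at the green marker; do not run past it and do not pinch the wing. Then press the orange start button right down and let it come up again. Leave the glassware and everything else standing where it is.

Things in the scene. Friction and masses are not known exactly. Their poses are not given: they have to be found in the camera images.
- photometer: ivory bench photometer, fixed, 240 x 340 mm in plan, flat deck 90 mm above the bench. Origin: centre of its underside; x from its front to its back, y to its left, z up. Round grey dial plate (184 mm wide, flush) centred at (0, -70) mm on the deck; start button at (-70, 70) mm; a hump 45 mm high along the left edge, y = 122 to 168 mm
- selector (a joint): turn of the filter selector in rad, growing CLOCKWISE seen from above. Nine sprung detents, one per 30 deg (0, 0.524, ... 4.19), each with a black tick on the dial plate. Pushed past half way to the next detent it snaps there by itself, else it falls back. A click takes about 0.07 N m (2 N at 40 mm radius). It starts in one of the first four
- pointer (a point): point on the selector's upright axis (dial centre), 34 mm above the deck. x along the pointer, turning with it; z up. The selector is a black wing with a white stripe on top, 12 mm wide, reaching from 5 mm behind the axis to 55 mm out along +x, its sides 10 to 34 mm above the deck; round hub below, radius 18 mm, 13 mm high. Pushing the wing's +y side turns it clockwise
- start (a joint): travel of the start button in m: 0 up, 0.006 fully down; it springs back. Fully down takes about 5 N
- start_top (a point): centre of the top of the round orange start button, 26 mm wide, in a black collar 42 mm wide; it stands 22 mm above the deck (112 mm above the bench) and moves straight down when pressed
- mark_green: green index marker, a disc 16 mm wide and 4 mm thick fixed on the deck at the dial's rim, 79 mm from the selector's axis, at one of the fifth to eighth detents (which colour is where varies). Origin: centre of its underside
- mark_blue: blue index marker, a disc 16 mm wide and 4 mm thick fixed on the deck at the dial's rim, 79 mm from the selector's axis, at one of the fifth to eighth detents (which colour is where varies). Origin: centre of its underside
- mark_red: red index marker, a disc 16 mm wide and 4 mm thick fixed on the deck at the dial's rim, 79 mm from the selector's axis, at one of the fifth to eighth detents (which colour is where varies). Origin: centre of its underside
- mark_yellow: yellow index marker, a disc 16 mm wide and 4 mm thick fixed on the deck at the dial's rim, 79 mm from the selector's axis, at one of the fifth to eighth detents (which colour is where varies). Origin: centre of its underside
- flask_pink: bystander, loose, leave alone: volumetric flask with pink content, 68 mm wide, 153 mm tall. Origin: centre of its underside
- flask_clear: bystander, loose, leave alone: volumetric flask, clear, 65 mm wide, 146 mm tall. Origin: centre of its underside
- beaker: bystander, loose, leave alone: glass beaker, 72 mm wide, 90 mm tall. Origin: centre of its underside
- wash_bottle: bystander, loose, leave alone: white bottle with red cap, 60 mm wide, 150 mm tall. Origin: centre of its underside
- cell_holder: bystander, loose, leave alone: black block 40 x 30 mm with two cuvettes, 53 mm tall, standing on the photometer's deck. Origin: centre of its underside
- vial: bystander, loose, leave alone: amber vial with blue cap, 26 mm wide, 50 mm tall, standing on the photometer's deck. Origin: centre of its underside

How it is judged:
On the way, in this order (a step that is already met when the one before it is completed fails the run):
1. the selector rests in the detent at the green marker (x of mark_green in the frame of pointer above 0.05 m and y of mark_green in the frame of pointer between -0.009 and 0.009 m and velocity of joint selector between -0.05 and 0.05 rad/s), for 0.3 s.
2. the start button is pressed down (x of mark_green in the frame of pointer above 0.05 m and y of mark_green in the frame of pointer between -0.009 and 0.009 m and value of joint start above 0.0045 m), for 0.05 s.
At the end, for the whole second after the job is handed in: the pointer is at rest within 9 mm, measured at the marker, of pointing at the green marker (about 6.5 degrees), the start button was pressed at least 4.5 mm while it pointed there and is up again (less than 1.5 mm down), and every bystander stands within 20 mm of its start and 0.2 rad of upright (all of step 1 and value of joint start below 0.0015 m and distance of each of flask_pink, flask_clear, beaker, wash_bottle, cell_holder, vial from where it was at the start of the episode below 0.02 m and angle between each of flask_pink, flask_clear, beaker, wash_bottle, cell_holder, vial's own z axis and vertical below 0.2 rad); the robot touches nothing.
It fails at once if the selector is turned past the green marker by half a click or more (x of mark_green in the frame of pointer above 0 m and y of mark_green in the frame of pointer above 0.02 m).
It fails at once if the start button is pressed while the pointer is not at the green marker (value of joint start above 0.003 m and not (x of mark_green in the frame of pointer above 0.05 m and y of mark_green in the frame of pointer between -0.009 and 0.009 m)).
It fails at once if the wing is pinched: both of its sides are pressed by the fingers at once (contact force between each of selector_c2, selector_c3 and the fingers above 1 N).
It fails at once if a bystander is moved by more than 20 mm (lifted, carried, pushed) or tipped (not (distance of each of flask_pink, flask_clear, beaker, wash_bottle, cell_holder, vial from where it was at the start of the episode below 0.02 m and angle between each of flask_pink, flask_clear, beaker, wash_bottle, cell_holder, vial's own z axis and vertical below 0.2 rad)).
It also fails if it takes over 64 s, if anything falls off the work surface, if the arm or the gripper's body presses on something with over 40 N, if the wrist force passes 120 N, or if a joint passes its speed limit or range.

## Robot

A 6-joint arm with a two-finger parallel gripper is mounted at the origin on the work surface. World frame = base frame: x ahead of the robot, y to its left, z up, the work surface at z = 0. Lengths are in m, angles in rad, forces in N, time in s.
With the tool pointing down it reaches from about 0.275 to 0.85 m from the base axis. Payload 5.2 kg.
Tool frame: the origin (TCP) lies at the very end of the fingers, on their centre line; the grasp point (between the pads) lies 19 mm behind it; z points along the fingers, y is the direction in which the jaws open and shut (so a half turn about z gives the same grasp; the last joint's range is limited). The gripper opens to 85 mm and grips with 20 to 120 N. Pads are 22 mm wide; open, the fingers measure 114 mm over their backs; the gripper's body (76 mm by 85 mm) begins 54 mm behind the grasp point. The pads swing forward as they close: fully open they stand 13 mm farther back than shut.
Start: joints at [-1.43, 0.259, 1.535, -0, 1.348, -0.203], TCP at [0.185, -0.518, 0.231] pointing down, gripper open.
Joint ranges: [-3.14, 3.14], [-0.91, 2.08], [0.19, 2.58], [-1.22, 4.36], [0.22, 2.71], [-3.12, 3.12]. Speed limits (rad/s): [2.57, 2.57, 3.14, 3.14, 3.14, 3.14].

## Interface

Orientations are given as a unit quaternion [x, y, z, w].
In Python, from plant import bot gives the robot as it stands. The module is installed in compiled form; this text tells all that it offers.
- The arm moves only by the tool play_rows, never from a script. Its argument "plan" is a list that holds one entry, the list of rows, each a list of 7 numbers: the shift along the tool's x, y, z in cm, then the turn, a rotation vector about the tool's x, y, z in degrees, then the finger opening in cm, from 0 to 8.54. In form: [[[x, y, z, wx, wy, wz, gripper], ...]]. A call has exactly 10 rows; each row is the pose to reach, as a shift and turn from the pose measured when the call began, along the tool's axes at that moment; what a row does not reach only later rows make up. A row lasts 1/10 s, in which the tool goes at most 50 mm and 8.59 degrees, less where a joint would pass 70% of its speed; a pose out of reach is approached as far as the arm can. A call with a gripper value outside its range is refused whole. The fingers move at their own pace and stop on an object; "squeeze" is the grip in N (left out, the last holds). Time passes only in rows, so rows that repeat a pose let the fingers close, or fill a call up. It gives the time, the measured TCP pose, the force and the opening at its end, in the units of the state.
- bot.observe(): the state, without advancing time (a new reading comes with each control period).
- bot.snapshot(name): name is "scene" or "top" or "wrist"; returns a dict with "pixels" (480x640x3 uint8, red, green, blue), "fx", "fy", "cx", "cy" (pixels), "rvec" (rotation vector, rad) and "tvec" (3), from world to camera coordinates, as OpenCV has them. Camera axes: x right, y down, z forward; pixel columns grow to the right and rows downward; lengths in m; the calibration is good to about 2 mm. A picture is of the moment at which its call begins. There is no depth.
- bot.close_job(): hands the job in, once; it reports no verdict.
The state is a dict: "time": time; "joint_positions": joint angles; "joint_vel": joint speeds; "tau": joint torques, N m; "position": TCP position; "orientation": TCP orientation; "wrist_force": force on the tool from outside, world axes, zero at the start; "wrist_torque": the same for the moment, N m; "opening": opening from 0.0 (shut) to 1.0 (fully open).
Only numpy, scipy, OpenCV 4.12 (cv2) and the standard library are available. Lean on these libraries where they do the work, as an engineer would, in place of code of your own. Each camera call takes 0.05 s, during which the arm holds its last target.

## Working session

There is one attempt and no reset: what is moved stays moved. The work goes in short steps, Python scripts to look and compute and a tool call to move; the robot and the scene stay as the last step left them, time stands still between calls to the robot, and variables do not carry over. Pictures are saved under pics/ and viewed, and the job is handed in when it is done.

Besides the shell and the picture viewer there is one more tool, called after ">>>" as name(argument=value, ...) on one line, values as JSON. play_rows: Moves the arm, as the interface text tells. Its arguments: {"type":"object","properties":{"plan":{"type":"array"},"squeeze":{"type":"number"}},"required":["plan"]}

```bash
mkdir -p pics; python3 - <<'E'
from plant import bot
import cv2,json,numpy as np
s=bot.observe(); print({k:np.round(v,4).tolist() for k,v in s.items()})
for n in ["scene","top","wrist"]:
    d=bot.snapshot(n); cv2.imwrite(f"pics/{n}0.png",cv2.cvtColor(d["pixels"],cv2.COLOR_RGB2BGR))
    print(n,d["fx"],d["cx"],d["cy"],np.round(d["rvec"],4),np.round(d["tvec"],4))
    np.savez(f"{n}0.npz",**d)
E
```

```text
{'time': 0.0, 'joint_positions': [-1.4298, 0.2594, 1.5361, -0.0, 1.348, -0.2028], 'joint_vel': [0.0012, 0.0008, -0.0005, -0.0016, -0.0, 0.001], 'tau': [-0.0013, -44.6037, -29.0577, -0.0003, 0.0118, 0.0], 'position': [0.1853, -0.5173, 0.2304], 'orientation': [0.9853, 0.1711, 0.0, -0.0009], 'wrist_force': [0.6976, -0.2561, -0.1008], 'wrist_torque': [0.026, -0.0547, 0.0031], 'opening': 1.0016}
scene 567.7319816773644 317.8029452863905 236.38642863030105 [ 1.8055  1.7095 -0.7094] [-0.0439 -0.3216  1.8163]
top 503.12719241649364 325.9124305336156 254.09350345566665 [ 2.1449 -2.1061  0.1725] [0.0418 0.5533 1.0998]
wrist 404.1188184221551 323.01532296082246 247.238427990251 [-2.3834  1.678   0.2291] [-0.5492 -0.0336  0.3779]
```

View pics/scene0.png

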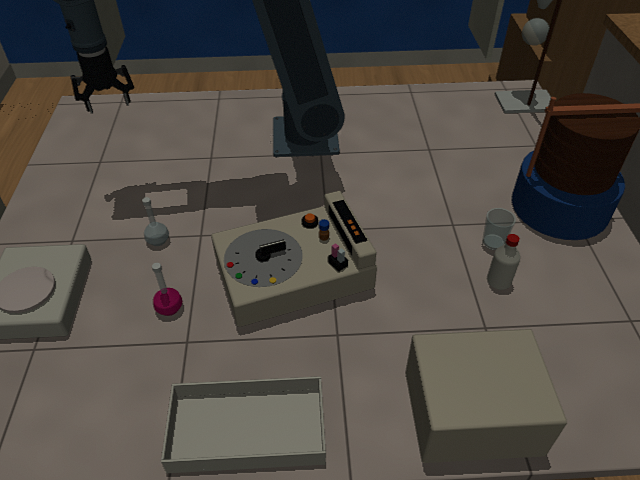

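View pics/top0.png

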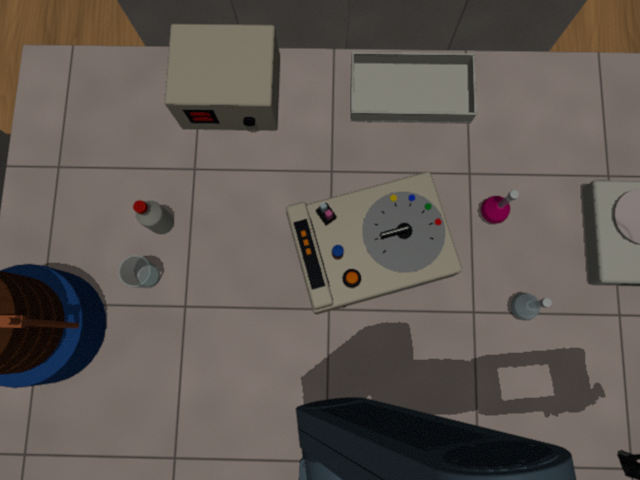

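View pics/wrist0.png

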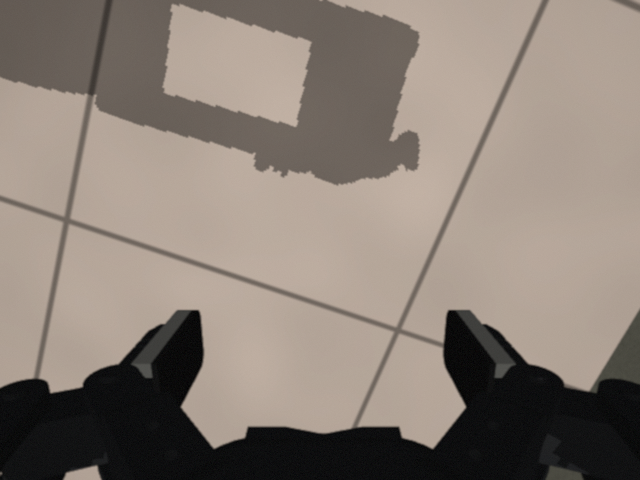

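The scene view shows the photometer near (295,260). In the top view the dial is centred near (404,231) and the pointer points left. The markers run clockwise: yellow (394,198), blue (411,198), green (428,206), red (438,222). The orange button is at (351,278). Next I measure these positions in both views.

```bash
cat > h.py <<'E'
import numpy as np,cv2
def load(f): return dict(np.load(f))
def ray(d,uv):
    R,_=cv2.Rodrigues(d["rvec"]);t=np.asarray(d["tvec"]).ravel()
    r=R.T@np.array([(uv[0]-d["cx"])/d["fx"],(uv[1]-d["cy"])/d["fy"],1.]);return -R.T@t,r
def onz(d,uv,z):
    c,r=ray(d,uv);return c+r*(z-c[2])/r[2]
def tri(a,ua,b,ub):
    c1,r1=ray(a,ua);c2,r2=ray(b,ub);r1/=np.linalg.norm(r1);r2/=np.linalg.norm(r2)
    k=np.linalg.lstsq(np.stack([r1,-r2],1),c2-c1,rcond=None)[0]
    p,q=c1+k[0]*r1,c2+k[1]*r2;return (p+q)/2,np.linalg.norm(p-q)
def blobs(d,hlo,hhi,smin,vmin,box,amin=8):
    hsv=cv2.cvtColor(d["pixels"],cv2.COLOR_RGB2HSV);m=cv2.inRange(hsv,(hlo,smin,vmin),(hhi,255,255))
    x0,y0,x1,y1=box;k=np.zeros_like(m);k[y0:y1,x0:x1]=m[y0:y1,x0:x1]
    n,l,st,c=cv2.connectedComponentsWithStats(k)
    return [(np.round(c[i],1).tolist(),int(st[i,4])) for i in range(1,n) if st[i,4]>=amin]
def proj(d,p):
    return cv2.projectPoints(np.array([p],float),d["rvec"],d["tvec"],np.array([[d["fx"],0,d["cx"]],[0,d["fy"],d["cy"]],[0,0,1.]]),None)[0].ravel()
E
python3 - <<'E'
from h import *
T=load("top0.npz");S=load("scene0.npz")
for n,a,b in [("red",0,4),("orange",8,16),("yellow",20,34),("green",40,85),("blue",100,125),("pink",140,178)]:
    print(n,"T",blobs(T,a,b,110,60,(280,160,530,330)),"S",blobs(S,a,b,110,60,(140,190,380,330)))
for n,d,(x0,y0,x1,y1),f in [("t",T,(280,160,480,320),4),("s",S,(200,180,390,330),4)]:
    c=cv2.cvtColor(d["pixels"],cv2.COLOR_RGB2BGR)[y0:y1,x0:x1];cv2.imwrite(f"pics/{n}z.png",cv2.resize(c,None,fx=f,fy=f,interpolation=2)[:600])
E
```

```text
red T [([437.7, 221.6], 20)] S [([229.3, 264.0], 18)]
orange T [([303.1, 233.1], 31), ([305.6, 242.1], 34), ([308.0, 251.0], 31), ([351.6, 277.3], 124)] S [([309.5, 217.4], 77), ([349.8, 221.4], 16), ([352.9, 227.0], 17), ([356.1, 232.5], 17)]
yellow T [([393.0, 197.5], 38)] S [([272.1, 279.6], 36)]
green T [([427.7, 206.0], 32)] S [([238.3, 274.9], 24)]
blue T [([411.4, 197.3], 34), ([337.3, 250.2], 97)] S [([323.7, 222.6], 57), ([253.9, 280.9], 30)]
pink T [([494.7, 209.9], 570), ([328.4, 212.9], 46)] S [([335.0, 246.0], 25), ([166.0, 300.9], 529)]
```

```bash
ls pics
```

```text
scene0.png
sz.png
top0.png
tz.png
wrist0.png
```

View pics/tz.png

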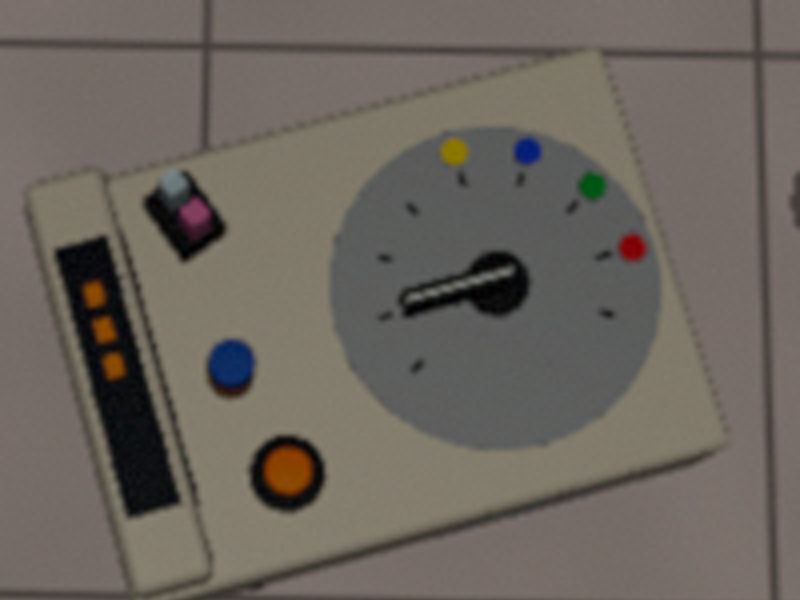

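View pics/sz.png

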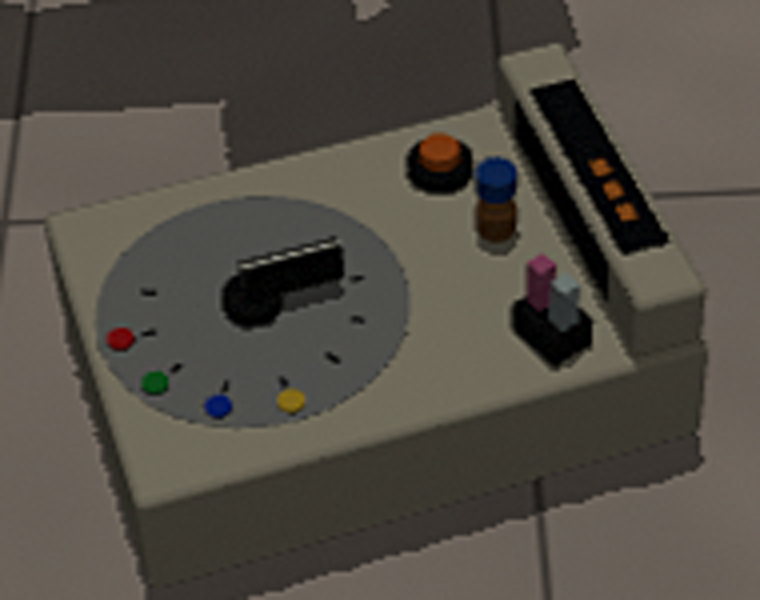

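```bash
python3 - <<'E'
from h import *
T=load("top0.npz");S=load("scene0.npz")
P={"yellow":((393,197.5),(272.1,279.6)),"blue":((411.4,197.3),(253.9,280.9)),"green":((427.7,206),(238.3,274.9)),"red":((437.7,221.6),(229.3,264)),"button":((351.6,277.3),(309.5,217.4)),"vialcap":((337.3,250.2),(323.7,222.6))}
W={}
for k,(a,b) in P.items():
    p,e=tri(T,a,S,b); z={"button":.110,"vialcap":.136}.get(k,.094)
    W[k]=onz(T,a,z); print(k,np.round(p,4),round(e,4),np.round(W[k],4),np.round(onz(S,b,z),4))
# rigid fit: dial frame; markers at detent angles + button
# photometer frame -> world, least squares (Umeyama 2D); button (-70,70), dial (0,-70), detent k angle unknown: photometer-free circle first
m=np.array([(tri(T,*[P[k][0]],S,P[k][1])[0])[:2] for k in ["yellow","blue","green","red"]])
src=np.array([[79*np.cos(-a),79*np.sin(-a)] for a in np.radians([0,30,60,90])])/1000
def fit(s,d):
    cs,cd=s.mean(0),d.mean(0);H=(s-cs).T@(d-cd);th=np.arctan2(H[0,1]-H[1,0],H[0,0]+H[1,1]);R=np.array([[np.cos(th),-np.sin(th)],[np.sin(th),np.cos(th)]]);t=cd-R@cs
    return th,t,np.linalg.norm((s@R.T+t)-d,axis=1)
print("fit tri yellow dir deg",np.degrees(fit(src,m)[0]),fit(src,m)[1:])
m2=np.array([(W[k][:2]+onz(S,P[k][1],.094)[:2])/2 for k in ["yellow","blue","green","red"]])
print("fit onz",np.degrees(fit(src,m2)[0]),fit(src,m2)[1:])
print("dial px centre", onz(T,(404-0.2,231-1),.09), "hull dial below")
for d,box in ((T,(355,185,455,275)),):
    hsv=cv2.cvtColor(d["pixels"],cv2.COLOR_RGB2HSV);k=cv2.inRange(hsv,(0,0,70),(180,28,150));q=np.zeros_like(k);x0,y0,x1,y1=box;q[y0:y1,x0:x1]=k[y0:y1,x0:x1]
    c=max(cv2.findContours(q,0,2)[0],key=cv2.contourArea);e=cv2.fitEllipse(cv2.convexHull(c));print(e,onz(d,e[0],.09))
E
```

```text
yellow [ 0.6759 -0.0948  0.092 ] 0.0026 [ 0.6752 -0.0959  0.094 ] [ 0.6778 -0.0934  0.094 ]
blue [ 0.677  -0.1357  0.0917] 0.003 [ 0.6764 -0.1369  0.094 ] [ 0.6793 -0.134   0.094 ]
green [ 0.6575 -0.1716  0.092 ] 0.0033 [ 0.6569 -0.1728  0.094 ] [ 0.6595 -0.1696  0.094 ]
red [ 0.6223 -0.1936  0.0912] 0.0026 [ 0.6217 -0.1943  0.094 ] [ 0.6252 -0.1918  0.094 ]
button [ 0.4928 -0.0033  0.1061] 0.0033 [ 0.4922 -0.0048  0.11  ] [ 0.4971 -0.0018  0.11  ]
vialcap [0.5457 0.0285 0.1373] 0.0031 [0.5459 0.0269 0.136 ] [0.5445 0.0301 0.136 ]
fit tri yellow dir deg 16.578320563690124 (array([ 0.60005339, -0.11747926]), array([0.00012248, 0.00016676, 0.00022585, 0.000468  ]))
fit onz 16.657222945776237 (array([ 0.60082617, -0.11722229]), array([8.35525808e-05, 1.17487587e-04, 2.26707689e-04, 1.60436559e-04]))
dial px centre [ 0.60229805 -0.11998234  0.09      ] hull dial below
((403.335693359375, 231.64468383789062), (80.59296417236328, 83.42286682128906), 112.30180358886719) [ 0.59855532 -0.11892899  0.09      ]
```

```bash
cat >> h.py <<'E'
from scipy.spatial.transform import Rotation as Ro
C=np.array([.6003,-.1177]); 
def push_pose(th,gap,z=.108,r=.040,off=.0205):
    t=np.radians(th);u=np.array([np.cos(t),np.sin(t)]);v=np.array([-u[1],u[0]])
    return np.r_[C+r*u+(off+gap)*v,z], th-90   # push direction = tool +y
def rel(s,xyz,yawy):
    R=Ro.from_quat(s["orientation"]);a=np.radians(yawy)
    y=np.array([np.cos(a),np.sin(a),0]);z=np.array([0,0,-1.]);x=np.cross(y,z)
    G=Ro.from_matrix(np.stack([x,y,z],1))
    return np.round(np.r_[R.inv().apply(xyz-s["position"])*100,(R.inv()*G).as_rotvec(degrees=True)],2)
E
python3 - <<'E'
from h import *
from plant import bot
s=bot.observe();p,y=push_pose(106.6,.02);print(p,y)
print(rel(s,np.r_[p[:2],.21],y)); 
d=load("wrist0.npz");c,_=ray(d,(320,240));print("cam",c, s["position"])
for k,px in (("pink",(513,196)),("clear",(546,302))): print(k,onz(load("top0.npz"),px,.15))
E
```

```text
[ 0.5500604  -0.09093748  0.108     ] 16.599999999999994
[ 4.871e+01 -2.786e+01  2.120e+00 -5.000e-02 -7.000e-02 -8.690e+01]
cam [ 0.24903651 -0.49507832  0.3720608 ] [ 0.1853433  -0.51741811  0.23066207]
pink [ 0.66607533 -0.34210851  0.15      ]
clear [ 0.44355917 -0.39896197  0.15      ]
```

>>> play_rows(plan=[[[4, -2.3, 0, 0, 0, -7, 0], [8, -4.6, 0, 0, 0, -14, 0], [12, -6.9, 0, 0, 0, -21, 0], [16, -9.2, 0, 0, 0, -28, 0], [20, -11.5, 0, 0, 0, -35, 0], [24, -13.8, 0, 0, 0, -42, 0], [28, -16.1, 0, 0, 0, -49, 0], [32, -18.4, 0, 0, 0, -56, 0], [36, -20.7, 0, 0, 0, -63, 0], [40, -23, 0, 0, 0, -70, 0]]], squeeze=20)

```text
time: 1.15
position: [0.4853, -0.1643, 0.231]
orientation: [0.707, 0.707, 0.0, -0.001]
wrist_force: [1.3, -0.7, 0.7]
opening: 0.003
```

```bash
python3 - <<'E'
from h import *
from plant import bot
s=bot.observe();p,y=push_pose(106.6,.02);print(s["time"],s["position"],s["opening"],s["joint_positions"])
print(rel(s,np.r_[p[:2],.18],y)); 
E
```

```text
1.15 [ 0.48528386 -0.16429851  0.23102723] 0.002890158573328428 [-5.45143133e-01  1.91375265e-01  1.62294090e+00  1.03360070e-03
  1.32820106e+00 -5.45151742e-01]
[  7.33   6.48   5.11  -0.    -0.08 -16.61]
```

>>> play_rows(plan=[[[1.5, 1.3, 1, 0, 0, -4, 0], [3, 2.6, 2, 0, 0, -8, 0], [4.5, 3.9, 3, 0, 0, -12, 0], [6, 5.2, 4, 0, 0, -16, 0], [7.33, 6.48, 5.1, 0, 0, -16.6, 0], [7.33, 6.48, 5.1, 0, 0, -16.6, 0], [7.33, 6.48, 5.1, 0, 0, -16.6, 0], [7.33, 6.48, 5.1, 0, 0, -16.6, 0], [7.33, 6.48, 5.1, 0, 0, -16.6, 0], [7.33, 6.48, 5.1, 0, 0, -16.6, 0]]])

```text
time: 2.15
position: [0.55, -0.0916, 0.1807]
orientation: [0.598, 0.801, 0.001, -0.0]
wrist_force: [-0.4, -0.1, -0.3]
opening: -0.0
```

```bash
python3 - <<'E'
from h import *
from plant import bot
s=bot.observe();p,y=push_pose(106.6,.02);print(s["position"],s["wrist_force"])
print(rel(s,p,y)); 
for n in ["scene","wrist"]:
    d=bot.snapshot(n); np.savez(n+"1.npz",**d);cv2.imwrite(f"pics/{n}1.png",cv2.cvtColor(d["pixels"],cv2.COLOR_RGB2BGR))
E
```

```text
[ 0.54995731 -0.09162188  0.18066796] [-0.44098504 -0.0569023  -0.30968219]
[ 0.06  0.02  7.27  0.04 -0.04 -0.07]
```

View pics/scene1.png

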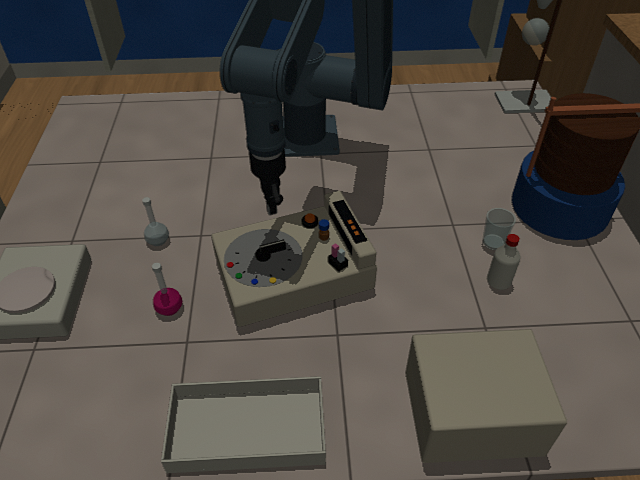

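View pics/wrist1.png

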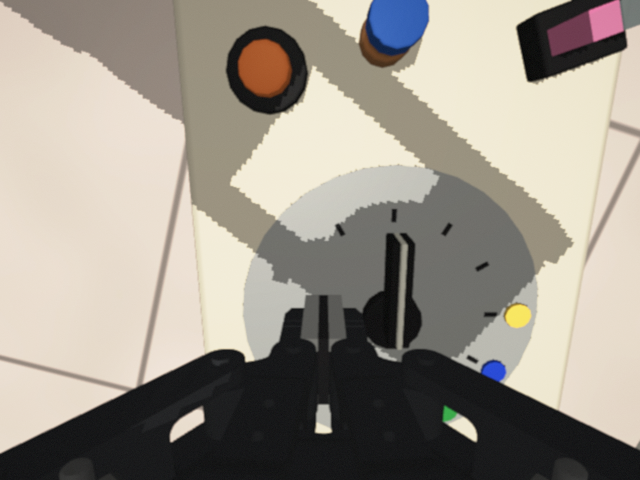

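The wrist view shows the shut fingertips at (323,300), on the +y side of the wing (400,290). The button is at (266,68) and yellow at (517,316). I check the fit from this view.

```bash
python3 - <<'E'
from h import *
d=load("wrist1.npz")
for n,a,b,z in [("orange",4,16,.112),("yellow",20,34,.094),("blue",100,125,.094)]:
    for c,A in blobs(d,a,b,110,50,(0,0,640,480),100): print(n,c,A,np.round(onz(d,c,z),4))
# wing stripe top ends at z .124
for uv in [(403,236),(400,347)]: print("stripe",onz(d,uv,.124))
print("tip px",proj(d,[.55,-.0916,.1807]))
T=load("top0.npz");S=load("scene0.npz");b=tri(T,(351.6,277.3),S,(309.5,217.4))[0]
t=np.radians(16.6);R=np.array([[np.cos(t),-np.sin(t)],[np.sin(t),np.cos(t)]]);print("button from dial",C+R@[-.07,.14])
E
```

```text
orange [375.2, 52.5] 571 [0.5442 0.0167 0.112 ]
orange [264.2, 67.7] 2545 [ 0.4952 -0.0048  0.112 ]
yellow [517.0, 315.0] 493 [ 0.6756 -0.0947  0.094 ]
blue [396.0, 24.0] 2792 [0.5513 0.0361 0.094 ]
blue [493.5, 370.4] 390 [ 0.6768 -0.1345  0.094 ]
stripe [ 0.58383435 -0.06226256  0.124     ]
stripe [ 0.60310624 -0.12151278  0.124     ]
tip px [322.0583979  318.48352843]
button from dial [ 0.49322105 -0.00353303]
```

>>> play_rows(plan=[[[0, 0, 1.2, 0, 0, 0, 0], [0, 0, 2.4, 0, 0, 0, 0], [0, 0, 3.6, 0, 0, 0, 0], [0, 0, 4.8, 0, 0, 0, 0], [0, 0, 6, 0, 0, 0, 0], [0, 0, 6.8, 0, 0, 0, 0], [0, 0, 7.3, 0, 0, 0, 0], [0, 0, 7.3, 0, 0, 0, 0], [0, 0, 7.3, 0, 0, 0, 0], [0, 0, 7.3, 0, 0, 0, 0]]])

```text
time: 3.25
position: [0.5505, -0.0915, 0.1081]
orientation: [0.598, 0.802, 0.001, 0.0]
wrist_force: [-0.1, -0.2, 0.3]
opening: 0.004
```

```bash
python3 - <<'E'
from h import *
from plant import bot
s=bot.observe();print(s["position"],s["wrist_force"])
for th,g in [(106.6,0.005),(106.6,0),(96.6,0),(91,0),(86,0),(76,0),(61,0),(50,0)]: print(th,g,rel(s,*push_pose(th,g)))
d=bot.snapshot("scene");cv2.imwrite(f"pics/s2.png",cv2.resize(cv2.cvtColor(d["pixels"],cv2.COLOR_RGB2BGR)[150:330,180:400],None,fx=3,fy=3))
E
```

```text
[ 0.55046338 -0.09146491  0.10810562] [-0.10119764 -0.15092749  0.32444489]
106.6 0.005 [ 0.06  1.48  0.01  0.09 -0.01 -0.05]
106.6 0 [ 0.06  1.98  0.01  0.09 -0.01 -0.05]
96.6 0 [ 0.36  2.7   0.01  0.09 -0.02  9.95]
91 0 [ 0.47  3.13  0.02  0.09 -0.02 15.55]
86 0 [ 5.300e-01  3.510e+00  2.000e-02  9.000e-02 -3.000e-02  2.055e+01]
76 0 [ 5.500e-01  4.300e+00  2.000e-02  9.000e-02 -4.000e-02  3.055e+01]
61 0 [ 3.300e-01  5.450e+00  2.000e-02  8.000e-02 -5.000e-02  4.555e+01]
50 0 [-2.000e-02  6.240e+00  2.000e-02  8.000e-02 -6.000e-02  5.655e+01]
```

View pics/s2.png

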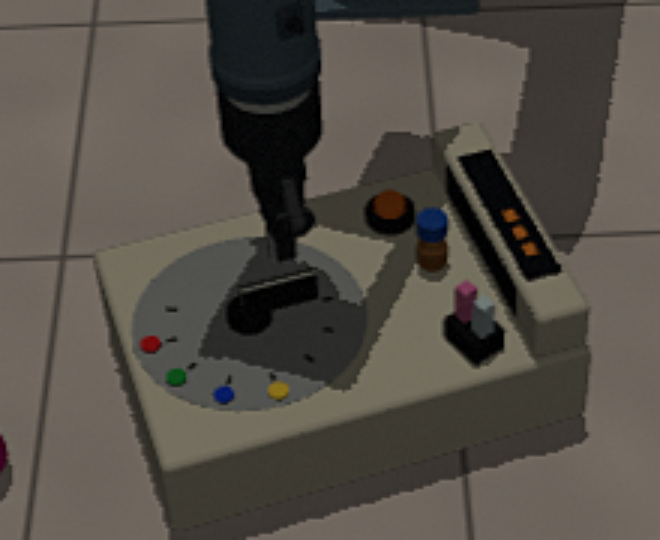

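>>> play_rows(plan=[[[0, 0.8, 0, 0, 0, 0, 0], [0.06, 1.5, 0, 0, 0, 0, 0], [0.06, 1.98, 0, 0, 0, 0, 0], [0.2, 2.3, 0, 0, 0, 4.5, 0], [0.36, 2.7, 0, 0, 0, 10, 0], [0.42, 2.9, 0, 0, 0, 12.5, 0], [0.47, 3.13, 0, 0, 0, 15.5, 0], [0.47, 3.13, 0, 0, 0, 15.5, 0], [0.47, 3.13, 0, 0, 0, 15.5, 0], [0.47, 3.13, 0, 0, 0, 15.5, 0]]])

```text
time: 4.3
position: [0.5792, -0.078, 0.1081]
orientation: [0.7, 0.714, 0.001, 0.0]
wrist_force: [0.2, -0.2, 0.1]
opening: 0.001
```

```bash
cat > look.py <<'E'
import sys
from h import *
from plant import bot
n=sys.argv[1]
s=bot.observe();print(s["time"],s["position"],s["wrist_force"],s["joint_positions"][[0,5]] if hasattr(s["joint_positions"],'shape') else s["joint_positions"])
for a in sys.argv[2:]:
    th,g=map(float,a.split(","));print(th,g,rel(s,*push_pose(th,g)).tolist())
d=bot.snapshot("scene");np.savez(f"s{n}.npz",**d);A=cv2.resize(cv2.cvtColor(d["pixels"],cv2.COLOR_RGB2BGR)[190:310,200:340],None,fx=4,fy=4,interpolation=2)
d=bot.snapshot("wrist");np.savez(f"w{n}.npz",**d);B=cv2.cvtColor(d["pixels"],cv2.COLOR_RGB2BGR)
cv2.imwrite(f"pics/a{n}.png",A);cv2.imwrite(f"pics/b{n}.png",B)
E
python3 look.py 3 91,0 80,0 70,0 61,0
```

```text
4.3 [ 0.5791537  -0.07802011  0.1081347 ] [ 0.22730987 -0.24448782  0.05290421] [-0.32531921 -0.34522312]
91.0 0.0 [-0.0, -0.0, 0.01, 0.08, -0.04, 0.11]
80.0 0.0 [0.31, 0.8, 0.01, 0.08, -0.04, 11.11]
70.0 0.0 [0.46, 1.57, 0.02, 0.07, -0.05, 21.11]
61.0 0.0 [0.48, 2.27, 0.02, 0.07, -0.06, 30.11]
```

View pics/a3.png

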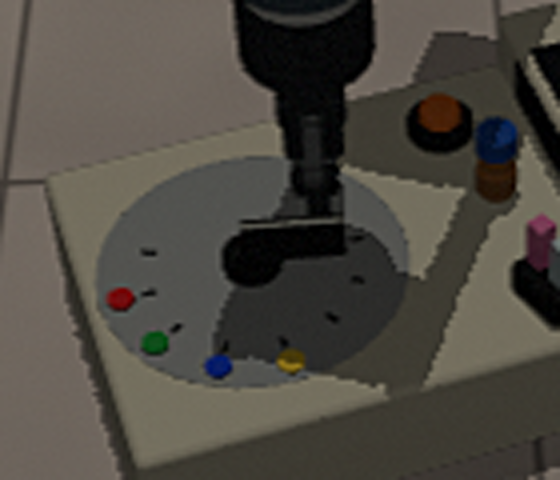

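View pics/b3.png

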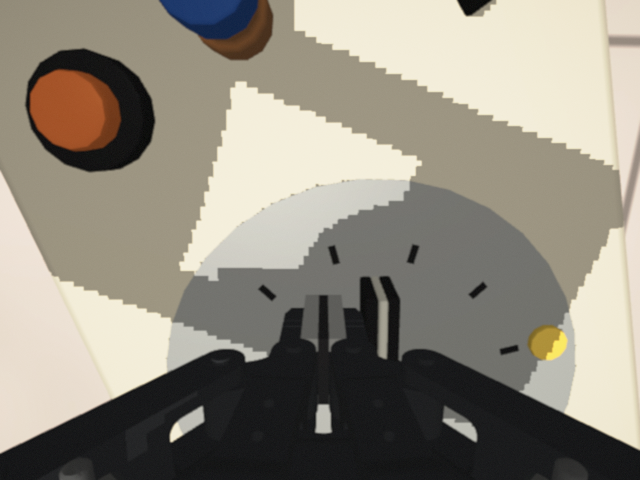

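```bash
python3 - <<'E'
from h import *
d=load("w3.npz")
for uv in [(381,279),(384,355)]:
    p=onz(d,uv,.124);q=p[:2]-C;print(p,np.hypot(*q),np.degrees(np.arctan2(q[1],q[0])))
a=onz(d,(381,279),.124)-onz(d,(384,355),.124);print(np.degrees(np.arctan2(a[1],a[0])))
E
```

```text
[ 0.59818675 -0.0560499   0.124     ] 0.06168630563596659 91.96322693172063
[ 0.60082359 -0.08402999  0.124     ] 0.03367407997527349 89.10907992684083
95.38366197487773
```

```bash
python3 - <<'E'
from h import *
from plant import bot
s=bot.observe()
for i in range(1,11):
    th=91-3.*i; r=rel(s,*push_pose(th,0)); print(th,[float(round(v,2)) for v in (r[0],r[1],r[2],r[5])])
E
```

```text
88.0 [0.1, 0.21, 0.02, 3.08]
85.0 [0.19, 0.43, 0.02, 6.08]
82.0 [0.27, 0.65, 0.02, 9.08]
79.0 [0.34, 0.88, 0.02, 12.08]
76.0 [0.39, 1.11, 0.02, 15.08]
73.0 [0.44, 1.34, 0.02, 18.08]
70.0 [0.47, 1.57, 0.02, 21.08]
67.0 [0.49, 1.81, 0.02, 24.08]
64.0 [0.49, 2.04, 0.02, 27.08]
61.0 [0.49, 2.28, 0.02, 30.08]
```

>>> play_rows(plan=[[[0.1, 0.21, 0, 0, 0, 3, 0], [0.19, 0.43, 0, 0, 0, 6, 0], [0.27, 0.65, 0, 0, 0, 9, 0], [0.34, 0.88, 0, 0, 0, 12, 0], [0.39, 1.11, 0, 0, 0, 15, 0], [0.44, 1.34, 0, 0, 0, 18, 0], [0.47, 1.57, 0, 0, 0, 21, 0], [0.49, 1.81, 0, 0, 0, 24, 0], [0.49, 2.04, 0, 0, 0, 27, 0], [0.49, 2.28, 0, 0, 0, 30, 0]]])

```text
time: 5.4
position: [0.6016, -0.0726, 0.1082]
orientation: [0.862, 0.507, 0.001, -0.0]
wrist_force: [-0.2, 0.6, -0.3]
opening: -0.002
```

```bash
python3 look.py 4 61,0 46,0 31,0
```

```text
5.4 [ 0.60164244 -0.07259291  0.10820688] [-0.20668946  0.60206219 -0.2546764 ] [-0.3046957   0.20130541]
61.0 0.0 [-0.01, 0.02, 0.02, 0.03, -0.08, -0.03]
46.0 0.0 [0.38, 1.12, 0.02, 0.02, -0.08, 14.97]
31.0 0.0 [0.48, 2.29, 0.02, 0.0, -0.08, 29.97]
```

View pics/a4.png

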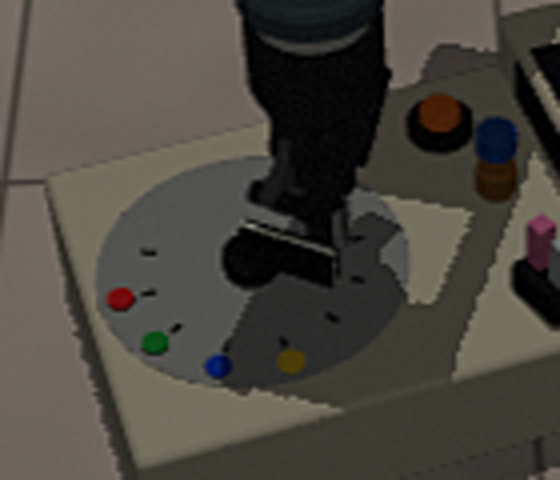

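View pics/b4.png

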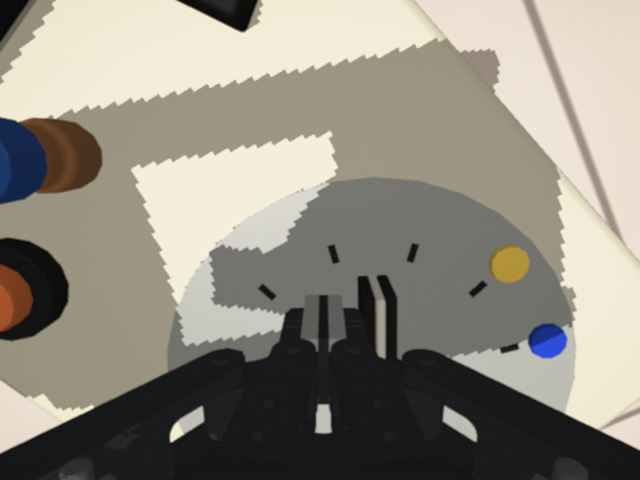

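The wing has clicked to detent 3 and now stands midway to detent 4, with the finger still against its side at (360,300). I continue along the arc.

>>> play_rows(plan=[[[0.1, 0.21, 0, 0, 0, 3, 0], [0.19, 0.43, 0, 0, 0, 6, 0], [0.27, 0.65, 0, 0, 0, 9, 0], [0.34, 0.88, 0, 0, 0, 12, 0], [0.39, 1.11, 0, 0, 0, 15, 0], [0.44, 1.34, 0, 0, 0, 18, 0], [0.47, 1.57, 0, 0, 0, 21, 0], [0.49, 1.81, 0, 0, 0, 24, 0], [0.49, 2.04, 0, 0, 0, 27, 0], [0.48, 2.28, 0, 0, 0, 30, 0]]])

```text
time: 6.5
position: [0.6241, -0.0794, 0.1082]
orientation: [0.963, 0.268, 0.001, -0.0]
wrist_force: [1.1, 1.1, -0.5]
opening: 0.002
```

>>> play_rows(plan=[[[0.1, 0.21, 0, 0, 0, 3, 0], [0.19, 0.43, 0, 0, 0, 6, 0], [0.27, 0.65, 0, 0, 0, 9, 0], [0.34, 0.88, 0, 0, 0, 12, 0], [0.39, 1.11, 0, 0, 0, 15, 0], [0.44, 1.34, 0, 0, 0, 18, 0], [0.47, 1.57, 0, 0, 0, 21, 0], [0.49, 1.81, 0, 0, 0, 24, 0], [0.49, 2.04, 0, 0, 0, 27, 0], [0.48, 2.28, 0, 0, 0, 30, 0]]])

```text
time: 7.5
position: [0.64, -0.0964, 0.1082]
orientation: [1.0, 0.009, 0.001, -0.001]
wrist_force: [-1.0, 1.2, 0.1]
opening: 0.003
```

```bash
python3 look.py 5 1,0 -14,0 -20,0 -29,0 -36,0
```

```text
7.5 [ 0.63995847 -0.09639313  0.10820096] [-1.02857798  1.22952355  0.12256379] [-0.32246281  1.22938477]
1.0 0.0 [-0.0, 0.01, 0.02, -0.07, -0.09, 0.05]
-14.0 0.0 [0.39, 1.12, 0.02, -0.08, -0.08, 15.05]
-20.0 0.0 [0.47, 1.58, 0.02, -0.08, -0.07, 21.05]
-29.0 0.0 [0.48, 2.29, 0.02, -0.09, -0.07, 30.05]
-36.0 0.0 [0.42, 2.83, 0.02, -0.09, -0.06, 37.05]
```

View pics/a5.png

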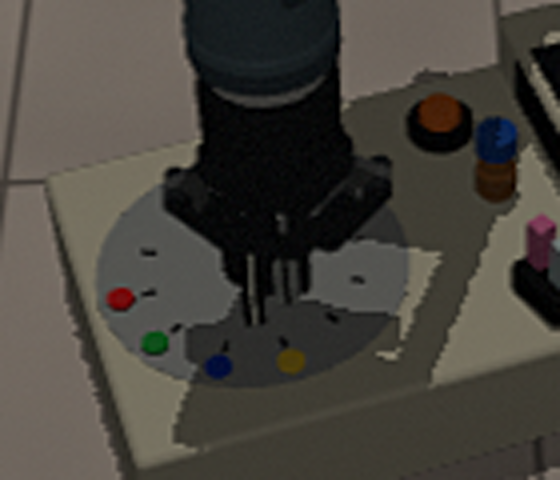

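View pics/b5.png

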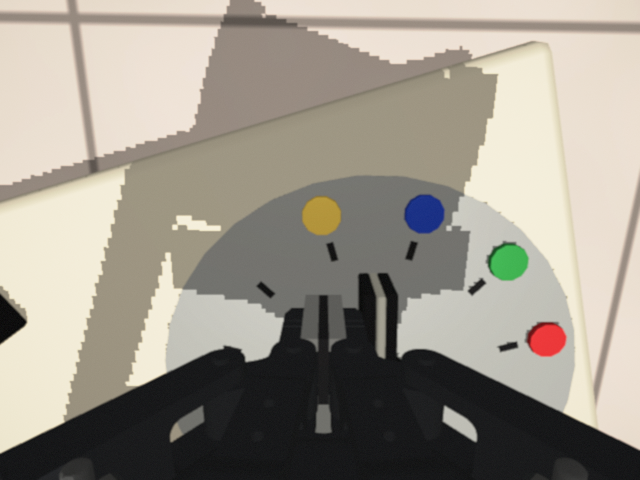

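The pointer is midway between yellow and blue: the wing is at (378,300), the yellow tick at (332,252) and the blue tick at (411,250). One more 30° arc, then a short, slow final push.

>>> play_rows(plan=[[[0.1, 0.21, 0, 0, 0, 3, 0], [0.19, 0.43, 0, 0, 0, 6, 0], [0.27, 0.65, 0, 0, 0, 9, 0], [0.34, 0.88, 0, 0, 0, 12, 0], [0.39, 1.11, 0, 0, 0, 15, 0], [0.43, 1.27, 0, 0, 0, 17, 0], [0.46, 1.42, 0, 0, 0, 19, 0], [0.47, 1.57, 0, 0, 0, 21, 0], [0.49, 1.81, 0, 0, 0, 24, 0], [0.49, 2.04, 0, 0, 0, 27, 0]]])

```text
time: 8.6
position: [0.6452, -0.1168, 0.1081]
orientation: [0.975, -0.224, 0.001, -0.001]
wrist_force: [1.0, 0.4, -0.1]
opening: 0.002
```

```bash
python3 look.py 6 -27,0 -29,0 -31,0 -33,0 -35,0 -37,0
```

```text
8.6 [ 0.64519575 -0.11683461  0.10814599] [ 0.95680749  0.38990136 -0.07802908] [-0.34982072  1.67152276]
-27.0 0.0 [0.04, 0.07, 0.01, -0.1, -0.04, 1.15]
-29.0 0.0 [0.1, 0.21, 0.01, -0.1, -0.04, 3.15]
-31.0 0.0 [0.17, 0.35, 0.01, -0.1, -0.04, 5.15]
-33.0 0.0 [0.22, 0.5, 0.01, -0.1, -0.04, 7.15]
-35.0 0.0 [0.27, 0.65, 0.01, -0.1, -0.04, 9.15]
-37.0 0.0 [0.32, 0.8, 0.01, -0.1, -0.03, 11.15]
```

View pics/b6.png

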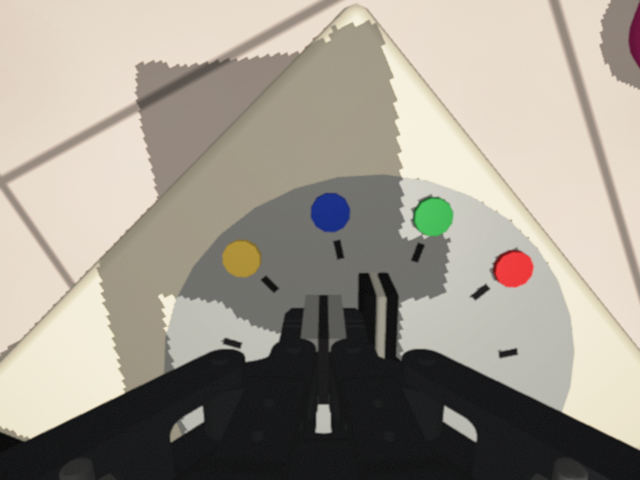

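Just before half way between blue and green. Final slow push.

>>> play_rows(plan=[[[0.04, 0.07, 0, 0, 0, 1, 0], [0.07, 0.14, 0, 0, 0, 2, 0], [0.1, 0.21, 0, 0, 0, 3, 0], [0.13, 0.28, 0, 0, 0, 4, 0], [0.17, 0.35, 0, 0, 0, 5, 0], [0.2, 0.42, 0, 0, 0, 6, 0], [0.22, 0.5, 0, 0, 0, 7, 0], [0.25, 0.57, 0, 0, 0, 8, 0], [0.25, 0.57, 0, 0, 0, 8, 0], [0.25, 0.57, 0, 0, 0, 8, 0]]])

```text
time: 9.7
position: [0.6449, -0.1235, 0.1081]
orientation: [0.957, -0.291, 0.0, -0.001]
wrist_force: [0.3, 0.2, 0.1]
opening: 0.001
```

```bash
python3 look.py 7 -37,0
```

```text
9.7 [ 0.64490982 -0.12346567  0.10811666] [0.31764289 0.16581136 0.08747953] [-0.35941111  1.80094768]
-37.0 0.0 [0.08, 0.18, 0.01, -0.08, -0.03, 3.19]
```

View pics/b7.png

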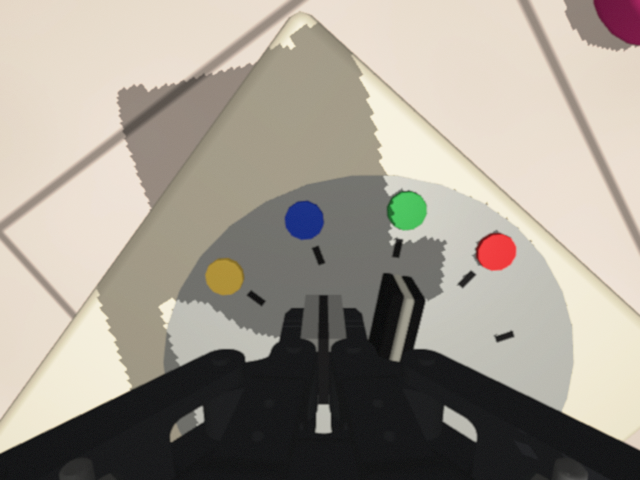

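The wing has snapped off the finger and points at green (407,211). I back off and rise.

>>> play_rows(plan=[[[0, -0.5, 0, 0, 0, 0, 0], [0, -1, 0, 0, 0, 0, 0], [0, -1.5, 0, 0, 0, 0, 0], [0, -1.5, -1.5, 0, 0, 0, 0], [0, -1.5, -3, 0, 0, 0, 0], [0, -1.5, -4.5, 0, 0, 0, 0], [0, -1.5, -6, 0, 0, 0, 0], [0, -1.5, -7, 0, 0, 0, 0], [0, -1.5, -7, 0, 0, 0, 0], [0, -1.5, -7, 0, 0, 0, 0]]])

```text
time: 10.8
position: [0.6531, -0.111, 0.1783]
orientation: [0.957, -0.291, 0.001, -0.001]
wrist_force: [-0.9, -0.1, -0.1]
opening: 0.0
```

```bash
python3 - <<'E'
from h import *
from plant import bot
s=bot.observe();print(s["time"],s["position"],s["wrist_force"],s["joint_positions"])
for y in (-40,-80,-100): print(y,rel(s,np.array([.4945,-.004,.16]),y))
E
python3 look.py 8
```

```text
10.8 [ 0.65312793 -0.11095409  0.17834208] [-0.92220953 -0.05651988 -0.08895913] [-3.36958535e-01  4.93732316e-01  1.31712178e+00  1.22534827e-03
  1.32947403e+00  1.82339431e+00]
-40 [-1.913e+01 -6.000e-02  1.820e+00 -3.000e-02 -1.000e-01 -8.380e+01]
-80 [-19.13  -0.06   1.82  -0.06  -0.08 -43.8 ]
-100 [-19.13  -0.06   1.82  -0.07  -0.07 -23.8 ]
10.8 [ 0.65312793 -0.11095409  0.17834208] [-0.92220953 -0.05651988 -0.08895913] [-0.33695854  1.82339431]
```

View pics/b8.png

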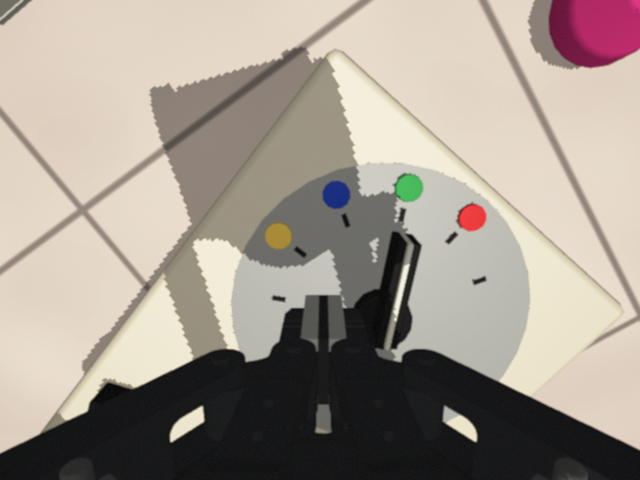

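View pics/a8.png

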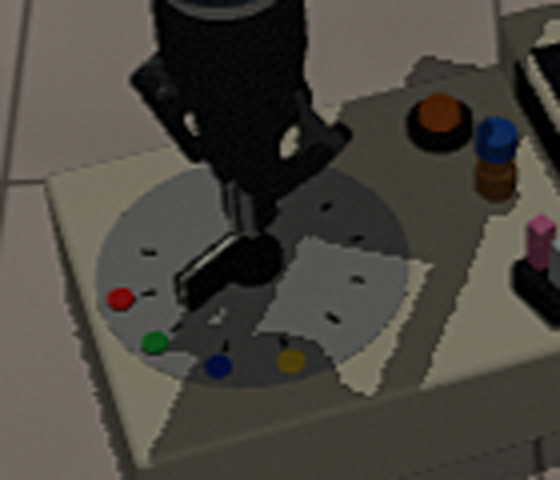

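```bash
python3 - <<'E'
from h import *
d=load("w8.npz")
a,b=onz(d,(412,240),.124),onz(d,(388,347),.124)
q=a[:2]-C;v=a-b;print("pointer",np.degrees(np.arctan2(q[1],q[0])),np.degrees(np.arctan2(v[1],v[0])))
for n,lo,hi in [("green",40,85),("red",0,4)]:
  for c,A in blobs(d,lo,hi,110,50,(200,100,540,300),100):
    p=onz(d,c,.094);q=p[:2]-C;print(n,c,p,np.degrees(np.arctan2(q[1],q[0])))
E
```

```text
pointer -42.89025676895923 -42.818264304689436
green [408.3, 187.5] [ 0.65980261 -0.17212564  0.094     ] -42.44842115591123
red [471.7, 217.2] [ 0.62541434 -0.19338903  0.094     ] -71.64366325017232
```

>>> play_rows(plan=[[[-2.4, 0, 0, 0, 0, -8, 0], [-4.8, 0, 0, 0, 0, -16, 0], [-7.2, 0, 0, 0, 0, -24, 0], [-9.6, 0, 0, 0, 0, -32, 0], [-12, 0, 0, 0, 0, -40, 0], [-14.4, 0, 0, 0, 0, -48, 0], [-16.8, 0, 0, 0, 0, -56, 0], [-18.5, 0, 0, 0, 0, -64, 0], [-19.1, 0, 0.5, 0, 0, -66, 0], [-19.1, 0, 0.5, 0, 0, -66, 0]]])

```text
time: 11.9
position: [0.4923, -0.0038, 0.1715]
orientation: [0.961, 0.278, -0.001, -0.001]
wrist_force: [0.1, 0.5, -0.8]
opening: -0.003
```

```bash
python3 look.py 9; python3 - <<'E'
from h import *
from plant import bot
s=bot.observe();print(s["position"]); print(rel(s,np.array([.4945,-.004,.116]),-57.5))
for f in ("w9.npz",):
  for c,A in blobs(load(f),4,16,110,50,(0,0,640,480),100): print(c,A,onz(load(f),c,.112))
E
```

```text
11.9 [ 0.4922979  -0.00378009  0.17146775] [ 0.08331472  0.49312277 -0.84764017] [-0.23566402  0.7717223 ]
[ 0.49388167 -0.0046331   0.17214578]
[ 0.09 -0.01  5.61 -0.1  -0.   -0.37]
[205.4, 18.4] 920 [0.56536527 0.10306392 0.112     ]
[196.0, 70.7] 850 [0.54382693 0.0966331  0.112     ]
[324.1, 263.9] 2002 [ 0.49616062 -0.00325317  0.112     ]
```

View pics/b9.png

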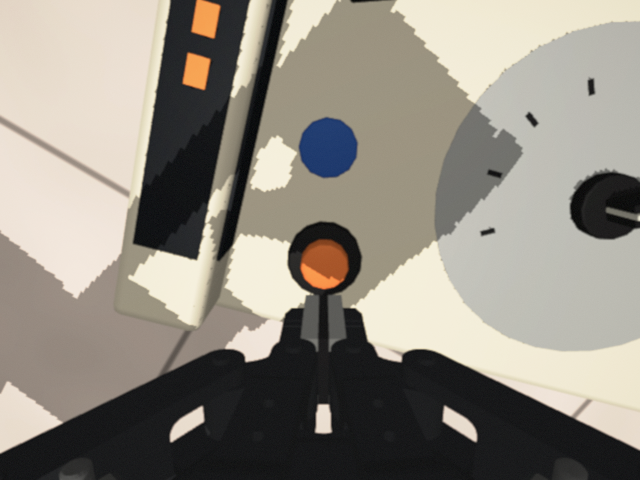

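View pics/a9.png

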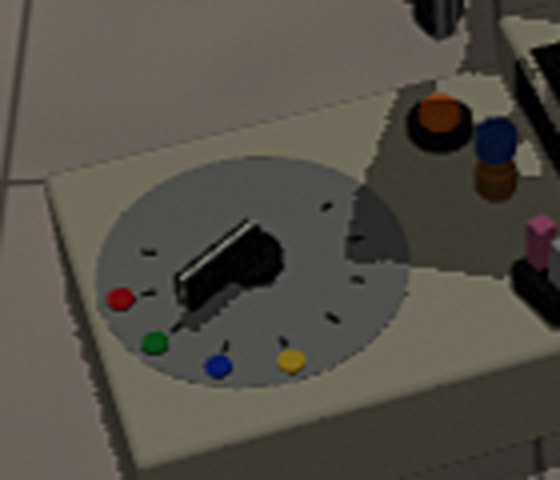

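The pointer is at -42.8° and green at -42.4°, so it is in the detent. The button (324,264) lies under the tip. I descend to just above it.

>>> play_rows(plan=[[[0.1, 0.05, 1.2, 0, 0, 0, 0], [0.1, 0.05, 2.4, 0, 0, 0, 0], [0.1, 0.05, 3.4, 0, 0, 0, 0], [0.1, 0.05, 4.3, 0, 0, 0, 0], [0.1, 0.05, 5.0, 0, 0, 0, 0], [0.1, 0.05, 5.4, 0, 0, 0, 0], [0.1, 0.05, 5.6, 0, 0, 0, 0], [0.1, 0.05, 5.6, 0, 0, 0, 0], [0.1, 0.05, 5.6, 0, 0, 0, 0], [0.1, 0.05, 5.6, 0, 0, 0, 0]]])

```text
time: 13.0
position: [0.4953, -0.0045, 0.1166]
orientation: [0.961, 0.277, 0.0, -0.001]
wrist_force: [-0.6, -0.0, 0.7]
opening: 0.002
```

>>> play_rows(plan=[[[0, 0, 0.1, 0, 0, 0, 0], [0, 0, 0.2, 0, 0, 0, 0], [0, 0, 0.3, 0, 0, 0, 0], [0, 0, 0.4, 0, 0, 0, 0], [0, 0, 0.5, 0, 0, 0, 0], [0, 0, 0.6, 0, 0, 0, 0], [0, 0, 0.7, 0, 0, 0, 0], [0, 0, 0.7, 0, 0, 0, 0], [0, 0, 0.7, 0, 0, 0, 0], [0, 0, 0.7, 0, 0, 0, 0]]])

```text
time: 14.0
position: [0.4953, -0.0045, 0.1097]
orientation: [0.961, 0.277, 0.0, -0.001]
wrist_force: [-0.9, 0.1, 2.3]
opening: -0.002
```

Contact is felt (2.3 N). I press further, gradually.

>>> play_rows(plan=[[[0, 0, 0.1, 0, 0, 0, 0], [0, 0, 0.2, 0, 0, 0, 0], [0, 0, 0.3, 0, 0, 0, 0], [0, 0, 0.35, 0, 0, 0, 0], [0, 0, 0.4, 0, 0, 0, 0], [0, 0, 0.4, 0, 0, 0, 0], [0, 0, 0.4, 0, 0, 0, 0], [0, 0, 0.4, 0, 0, 0, 0], [0, 0, 0.4, 0, 0, 0, 0], [0, 0, 0.4, 0, 0, 0, 0]]])

```text
time: 15.0
position: [0.4953, -0.0045, 0.106]
orientation: [0.961, 0.277, 0.0, -0.0]
wrist_force: [-2.3, 0.2, 6.8]
opening: -0.002
```

>>> play_rows(plan=[[[0, 0, 0.05, 0, 0, 0, 0], [0, 0, 0.1, 0, 0, 0, 0], [0, 0, 0.1, 0, 0, 0, 0], [0, 0, 0.15, 0, 0, 0, 0], [0, 0, 0.15, 0, 0, 0, 0], [0, 0, 0.15, 0, 0, 0, 0], [0, 0, 0.15, 0, 0, 0, 0], [0, 0, 0.15, 0, 0, 0, 0], [0, 0, 0.15, 0, 0, 0, 0], [0, 0, 0.15, 0, 0, 0, 0]]])

```text
time: 16.0
position: [0.4954, -0.0045, 0.1059]
orientation: [0.961, 0.277, 0.001, -0.0]
wrist_force: [-4.4, 1.3, 16.5]
opening: -0.003
```

The button is at its hard stop: z did not change and the force rose to 16.5 N. I release it.

>>> play_rows(plan=[[[0, 0, -0.5, 0, 0, 0, 0], [0, 0, -1, 0, 0, 0, 0], [0, 0, -2, 0, 0, 0, 0], [0, 0, -3.5, 0, 0, 0, 0], [0, 0, -5, 0, 0, 0, 0], [0, 0, -6.5, 0, 0, 0, 0], [0, 0, -8, 0, 0, 0, 0], [0, 0, -9, 0, 0, 0, 0], [0, 0, -9, 0, 0, 0, 0], [0, 0, -9, 0, 0, 0, 0]]])

```text
time: 17.0
position: [0.4951, -0.0046, 0.1956]
orientation: [0.961, 0.277, 0.001, -0.0]
wrist_force: [-0.1, 0.6, -0.3]
opening: -0.0
```

```bash
python3 look.py 10; python3 - <<'E'
from h import *
from plant import bot
d=bot.snapshot("scene");cv2.imwrite("pics/end.png",cv2.cvtColor(d["pixels"],cv2.COLOR_RGB2BGR))
S=load("scene0.npz")
for n,a,b in [("orange",8,16),("green",40,85),("blue",100,125),("pink",140,178)]: print(n,blobs(S,a,b,110,60,(140,190,380,330)),blobs(d,a,b,110,60,(140,190,380,330)))
E
```

```text
17.0 [ 0.49513176 -0.00455337  0.19561154] [-0.06116181  0.55884683 -0.30632277] [-0.23557845  0.77370689]
orange [([309.5, 217.4], 77), ([349.8, 221.4], 16), ([352.9, 227.0], 17), ([356.1, 232.5], 17)] [([309.3, 217.3], 72), ([349.6, 221.4], 17), ([352.9, 227.0], 17), ([356.1, 232.5], 17)]
green [([238.3, 274.9], 24)] [([238.3, 274.9], 24)]
blue [([323.7, 222.6], 57), ([253.9, 280.9], 30)] [([253.9, 280.9], 30)]
pink [([335.0, 246.0], 25), ([166.0, 300.9], 529)] [([334.9, 246.0], 24), ([166.2, 301.0], 531)]
```

View pics/end.png

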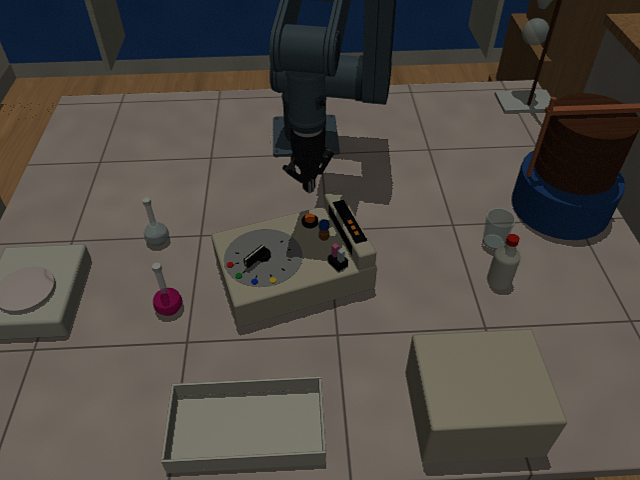

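View pics/a10.png

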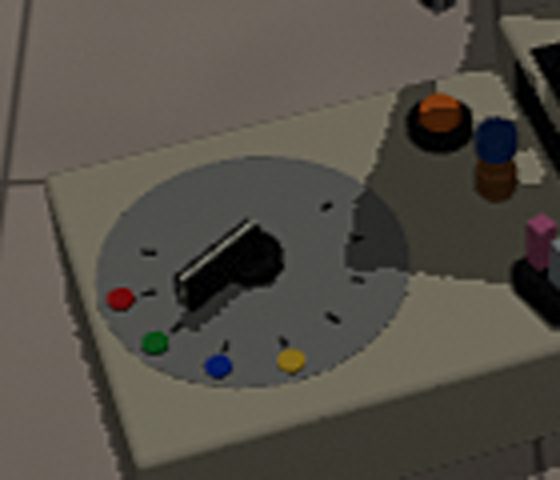

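The pointer is on green (155,342 in the crop), the button is back at its starting pixel (309,217), and the glassware and vial stand where they were. The vial's cap only dropped out of the colour mask because it is now in the arm's shadow. The robot touches nothing.

```bash
python3 -c "
from plant import bot
print(bot.close_job())"
```

```text
the job is handed in; nothing more can be done
None
```

The filter selector now rests at the green marker, and the start button was pressed fully down and came back up. The job is handed in; it gives no verdict, so what follows rests on my own checks.

- **Selector:** I pushed the wing with the shut fingertips against its +y side, five clicks clockwise from the second detent to the seventh. The last wrist-camera measurement, taken just before the button press, put the pointer at -42.8° and the green marker at -42.4°. The last picture still shows it there.
- **Start button:** I pressed it to its hard stop, where the height stayed at 0.106 m while the force rose to 16.5 N. After release it was back within 0.2 pixel of its starting position in the scene view.
- **Bystanders:** The pink flask and the cell holder moved 0.2 pixel or less in the scene view. The clear flask, beaker, wash bottle and vial I checked only by eye, and they look unmoved. The vial could not be measured again because its blue cap lay in the arm's shadow and dropped out of the colour mask.
- **Disagreements:** The two fixed cameras differed by about 3 mm on positions. During the push the wing lagged my planned angle by about 2°. Neither affected the result.

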